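# Feel the dehumidifier's bays for broken-off feet, then load the new cartridge

### The arm

A 6-joint arm with a two-finger parallel gripper is mounted at the origin on the work surface. World frame = base frame: x ahead of the robot, y to its left, z up, the work surface at z = 0. Lengths are in m, angles in degrees, forces in N, time in s.
With the tool pointing down it reaches from about 0.35 to 0.875 m from the base axis. Payload 4.2 kg.
Tool frame: the origin (TCP) lies midway between the tips of the shut fingers; the grasp point (between the pads) lies 19 mm behind it; z points along the fingers, y is the line along which they close (so a half turn about z gives the same grasp; the last joint's range is limited). The gripper opens to 87 mm and grips with 3 to 60 N. Pads are 19 mm wide; open, the fingers measure 117 mm over their backs; the gripper's body (75 mm by 190 mm) begins 51 mm behind the grasp point.
Start: joints at [91.994, 22.042, 0.453, 0, -68.411, -14.817], TCP at [0.139, 0.609, 0.193] pointing down, gripper open.
Joint ranges: [-179.83, 179.83], [-69.29, 118.12], [-61.27, 80.66], [-181.25, 117.63], [-171.15, -9.14], [-177.46, 177.46]. Speed limits (degrees/s): [159.86, 159.86, 180, 180, 180, 180].

### API

Orientations are given as a 3x3 rotation matrix whose columns are the frame's x, y, z axes.
In Python, from station import sense, capture, camera_params, finish_job gives the robot as it stands.
- The arm moves only by the tool drive_tool, never from a script. Its argument "rows" is a list of rows, each an object of numbers: "tx", "ty", "tz": the shift along the tool's x, y, z in cm; "ax", "ay", "az": the turn, a rotation vector about the tool's x, y, z in rad; "claw": the finger opening in cm, from 0 to 8.7. In form: [{"tx": .., "ty": .., "tz": .., "ax": .., "ay": .., "az": .., "claw": ..}, ...]. A call has 1 to 10 rows; each row shifts and turns the commanded pose from where the row before left it, along the tool's axes as they then stand; what a row does not reach is not made up. A row lasts 1/12 s, in which the tool goes at most 41.7 mm and 7.16 degrees, less where a joint would pass 70% of its speed; a pose out of reach is approached as far as the arm can. A call with a gripper value outside its range is refused whole. The fingers move at their own pace and stop on an object; the grip force is fixed at half the most. Time passes only in rows, so rows that do not move let the fingers close. It gives the time, the measured TCP pose, the force, the opening and the grip force at its end, in the units of the state.
- sense(): the state, without advancing time (a new reading comes with each control period).
- capture(name): name is "scene" or "top" or "wrist"; returns (picture, depth): 420x560x3 uint8, red, green, blue; 420x560 float32, m along the optical axis (not along the pixel's ray), 0 where there is no reading.
- camera_params(name): a dict with "intrinsics" (3x3 intrinsics, pixels), "R" (3x3) and "t" (3): a world point X has camera coordinates R X + t; the wrist camera has in their place "tool_from_camera" (4x4, takes a point from camera to tool coordinates, whose origin is the TCP and whose axes are the flange's). Camera axes: x right, y down, z forward; pixel columns grow to the right and rows downward; lengths in m; the calibration is good to about 2 mm. A picture is of the moment at which its call begins: read the wrist's pose just before it. camera_params takes no time and is no camera call.
- finish_job(): hands the job in; it is judged then, once.
The state is a dict: "time_s": time; "joints": joint angles; "joint_velocities": joint speeds; "effort": joint torques, N m; "tcp_pos": TCP position; "ee_rot": TCP orientation; "wrist_force": force on the tool from outside, world axes, zero at the start; "moment": the same for the moment, N m; "gripper_width": opening from 0.0 (shut) to 1.0 (fully open); "gripper_force": force on a finger pad.
Only numpy, scipy, OpenCV 4.12 (cv2) and the standard library are available. Lean on these libraries where they do the work, as an engineer would, in place of code of your own. Each camera call takes 0.05 s, during which the arm holds its last target. There are 200 camera calls.

### The job

The old cartridges snapped when they were pulled out of the dehumidifier, and two of its three bays still have a broken-off foot lying at the bottom, hidden under the dust flaps. With the handle end of the yellow brush, feel gently down the bays until you have felt one that is clear right down to its floor, then stand the brush back in its marble stand. Then press the new cartridge with the blue handle fully home in the clear bay, its flange down on the deck, without ever bearing hard on the machine, and leave the other things where they are.

Things in the scene. Friction and masses are not known exactly. Their poses are not given: they have to be found in the camera images.
- dehumidifier: White dehumidifier, fixed, 150 mm deep (x), 260 wide (y), 150 high; origin: centre of its underside; x to its rear, y to its left, z up. Its flat top, the deck, 150 mm up, has three square bays in a row. Two bays, at random, have a broken-off foot, 30 by 30 by 14 mm, lying flat on the floor. A probe stops 44 mm below the deck there, 58 mm in the clear bay. Its front button is not needed.
- bay_left (a point): Centre of the mouth of the left bay (70 mm to +y of the machine's centre), at deck level; axes as the machine's. A straight square shaft, 35 by 35 mm, square with the machine. A thin mid-grey dust flap hinged at its left edge closes the mouth; under 1 N it swings down (36 mm long) and it closes by itself. The sprung floor yields 1 mm per newton after the first newton, for 5 mm, then is hard.
- bay_middle (a point): Centre of the mouth of the middle bay (in the middle of the machine), at deck level; in all like the left bay.
- bay_right (a point): Centre of the mouth of the right bay (70 mm to -y of the machine's centre), at deck level; in all like the left bay. In all three, 38 mm down, round spring catches stand 3.2 mm out of the front and rear walls (29 mm free between them).
- cartridge_foot (a point): Centre of the underside of the new cartridge (white, blue windows and handle), z up along it; loose, 0.1 kg, standing in the tray. Body 32 by 32 mm, 62 mm from foot to the underside of a flange 42 by 42 by 4 mm; the lowest 8 mm taper in to 26 by 26. Fits at any quarter turn, 1.5 mm play a side. Fully home: flange on the deck, foot 62 mm below the deck.
- cartridge_grip (a point): Grip point in the new cartridge's handle, 90 mm above its foot; axes as the cartridge's. The handle is a bar 30 mm (x) by 14 mm (y), 66 to 106 mm above the foot; take it across the 14 mm. Pushing it in takes up to about 10 N (catches, floor spring); home, the catches drop into a groove and hold it; short of that it stays proud. On the broken-off foot it would stand over 10 mm too high.
- brush_head (a point): Centre of the yellow silicone head of the brush, 140 mm above the handle end. The head is 28 mm (x) by 14 mm (y) by 50 mm high; take it across the 14 mm. Loose, about 60 g; it stands head up, about upright, in the marble stand. Axes as the brush's, z up.
- brush_tip (a point): Handle end of the brush, the lower end of a straight white round rod 11 mm thick, 116 mm long below the head; axes as the brush's.
- stand_hole (a point): Centre of the mouth of the hole in the marble brush stand, at its top. The stand is a fixed block 64 by 64 by 65 mm; the hole is 15 mm wide and 60 mm deep, straight down. Axes as the block's.
- tray: Shallow aluminium tray, fixed, 200 mm (x) by 150 mm (y), rim 16 mm high, floor 3 mm thick. Origin at the centre of its underside.
- spent_a: One of two spent cartridges without their feet (white, amber windows and handle), lying on its side along y in the tray, 92 mm long, about 42 mm high; origin under its middle. To be left alone.
- spent_b: The other spent cartridge, like the first, lying beside it. To be left alone.
- jar: Empty glass jar with screw lid, 72 mm wide, 95 mm high; origin at the centre of its underside. Bystander.
- tin: Green round tin, 68 mm wide, 60 mm high; origin at the centre of its underside. Bystander.
- hygrometer: Small white room hygrometer, 22 by 56 by 52 mm high; origin at the centre of its underside. Bystander.
- peg_red: Red plastic clothes peg lying on the shelf along its y axis, 74 mm long, 12 mm wide, 10 mm high; origin under its middle. Bystander.
- peg_blue: Blue plastic clothes peg, like the red one. Bystander.

How it is judged (in metres and radians):
On the way, in this order (a step that is already met when the one before it is completed fails the run):
1. the clear bay has been felt down to its floor with the handle end of the brush (end at least 55 mm below the deck, inside the bay) (((horizontal distance between brush_tip and bay_left below 0.016 m and z of brush_tip in the frame of bay_left below -0.055 m) or (horizontal distance between brush_tip and bay_middle below 0.016 m and z of brush_tip in the frame of bay_middle below -0.055 m) or (horizontal distance between brush_tip and bay_right below 0.016 m and z of brush_tip in the frame of bay_right below -0.055 m))), for 0.1 s.
2. the new cartridge is fully home in the clear bay (foot at least 60 mm below the deck, within 4 mm of the bay's axis) (((horizontal distance between cartridge_foot and bay_left below 0.004 m and z of cartridge_foot in the frame of bay_left below -0.06 m) or (horizontal distance between cartridge_foot and bay_middle below 0.004 m and z of cartridge_foot in the frame of bay_middle below -0.06 m) or (horizontal distance between cartridge_foot and bay_right below 0.004 m and z of cartridge_foot in the frame of bay_right below -0.06 m)) and angle between cartridge_foot's own z axis and vertical below 0.08 rad), for 0.2 s.
At the end, for the whole second after the job is handed in: New cartridge upright (within 0.08 rad), its foot at least 60 mm below the deck (62 is home) and within 4 mm of the axis of a bay; brush handle down in its stand, its end at least 50 mm down the hole and within 8 mm of its axis, tilted less than 0.15 rad (all of step 2 and horizontal distance between brush_tip and stand_hole below 0.008 m and z of brush_tip in the frame of stand_hole below -0.05 m and angle between brush_tip's own z axis and vertical below 0.15 rad); the robot touches nothing.
It fails at once if the dehumidifier (or what lies in its bays) is borne on with more than 60 N, all contacts added up (contact force between dehumidifier and anything else above 60 N).
It fails at once if with the brush in a bay, the dehumidifier (or what lies in its bays) is borne on with more than 35 N, all contacts added up (contact force between dehumidifier and anything else above 35 N and ((horizontal distance between brush_tip and bay_left below 0.02 m and z of brush_tip in the frame of bay_left below -0.02 m) or (horizontal distance between brush_tip and bay_middle below 0.02 m and z of brush_tip in the frame of bay_middle below -0.02 m) or (horizontal distance between brush_tip and bay_right below 0.02 m and z of brush_tip in the frame of bay_right below -0.02 m))).
It fails at once if a spent cartridge, the jar, tin, hygrometer or a peg is shifted by more than 30 mm (distance of any of jar, tin, peg_red, peg_blue, hygrometer, spent_a, spent_b from where it was at the start of the episode above 0.03 m).
It also fails if it takes over 72 s, if anything falls off the work surface, if the arm or the gripper's body presses on something with over 40 N, if the wrist force passes 120 N, or if a joint passes its speed limit or range.

## Working session

There is one attempt and no reset: what is moved stays moved. The work goes in short steps, Python scripts to look and compute and a tool call to move; the robot and the scene stay as the last step left them, time stands still between calls to the robot, and variables do not carry over. Pictures are saved under pics/ and viewed, at most 10 in all, crops included, and the job is handed in when it is done.

Besides the shell and the picture viewer there is one more tool, called after "Request:" by a JSON object that holds its "method" and its "body". drive_tool: Moves the arm, as the interface text tells. Its arguments: {"type":"object","properties":{"rows":{"type":"array"}},"required":["rows"]}

```bash
mkdir -p pics; ls; cat > h.py <<'E'
import numpy as np, cv2
from station import sense, capture, camera_params, finish_job
def cam(n, s=None):
    p=camera_params(n); K=np.array(p["intrinsics"])
    if n=="wrist":
        T=np.array(p["tool_from_camera"]); s=s or sense()
        Rt=np.array(s["ee_rot"]); R=Rt@T[:3,:3]; c=Rt@T[:3,3]+np.array(s["tcp_pos"])
    else:
        R=np.array(p["R"]).T; c=-R@np.array(p["t"])
    return K,R,c   # R: camera->world
def plane(C,u,v,z):
    K,R,c=C; d=R@np.linalg.solve(K,[u,v,1.]); return c+d*(z-c[2])/d[2]
def cloud(C,D):
    K,R,c=C; v,u=np.mgrid[:D.shape[0],:D.shape[1]]
    P=np.stack([(u-K[0,2])/K[0,0]*D,(v-K[1,2])/K[1,1]*D,D],-1); return P@R.T+c
def proj(C,X):
    K,R,c=C; q=K@(R.T@(np.array(X)-c)); return q[:2]/q[2]
def save(n,im): cv2.imwrite(f"pics/{n}.png",im[...,::-1])
E
python3 - <<'E'
from h import *
for n in ("scene","top"):
    im,D=capture(n); save(n,im); np.savez(n,im=im,D=D); K,R,c=cam(n); print(n,c.round(3),R[:,2].round(2),K[0,0])
s=sense();print(s["time_s"],s["tcp_pos"],np.round(s["ee_rot"],3),s["gripper_width"])
print(camera_params("wrist"))
E
```

```text
pics
scene [ 1.152 -0.511  1.016] [-0.49  0.43 -0.76] 541.6806394451581
top [ 0.298 -0.015  1.376] [ 0.19  0.01 -0.98] 479.5633970056703
0.1 [0.13855709 0.60882827 0.19236033] [[ 0.975 -0.222 -0.   ]
 [-0.222 -0.975 -0.002]
 [ 0.     0.002 -1.   ]] 0.9966687458429386
{'intrinsics': array([[352.27043994,   0.        , 277.80239769],
       [  0.        , 352.27043994, 209.01310398],
       [  0.        ,   0.        ,   1.        ]]), 'tool_from_camera': array([[-9.34924175e-04, -9.67410205e-01, -2.53212600e-01,
         6.84911611e-02],
       [ 9.99998968e-01, -1.18057372e-03,  8.18189352e-04,
        -6.03299042e-05],
       [-1.09046087e-03, -2.53211574e-01,  9.67410311e-01,
        -1.91444712e-01],
       [ 0.00000000e+00,  0.00000000e+00,  0.00000000e+00,
         1.00000000e+00]])}
```

View pics/scene.png

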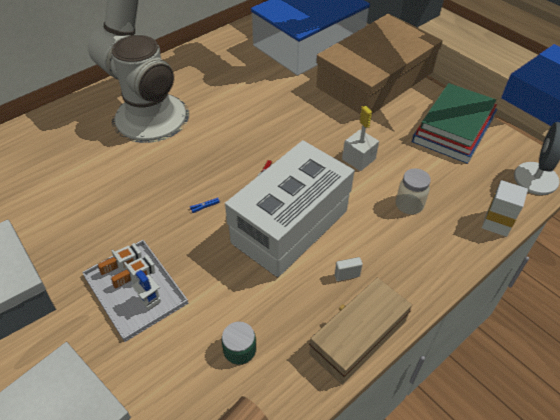

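View pics/top.png

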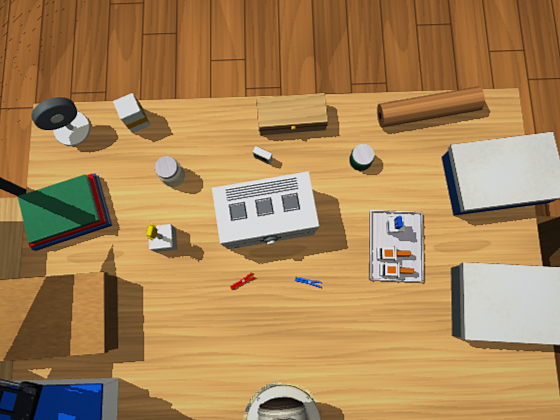

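The scene view has the machine mid-table, with its bays at (271,203), (291,184) and (312,168). The brush stands at (362,140) and the tray at (135,288). In the top view the flaps are at (238,211), (264,207) and (291,202), the brush at (152,232), and the blue handle at (397,222).

```bash
cat > m.py <<'E'
from h import *
def rect(m,lab):
    q=m.astype(np.float32)*1000
    (cx,cy),(w,h),a=cv2.minAreaRect(q); print(lab,"c",round(cx,1),round(cy,1),"wh",round(w,1),round(h,1),"ang",round(a,1),"n",len(q))
for n in ("top","scene"):
    z=np.load(n+".npz"); im,D=z["im"],z["D"]; C=cam(n); P=cloud(C,D)
    hsv=cv2.cvtColor(im,cv2.COLOR_RGB2HSV).astype(int); H,S,V=[hsv[...,i] for i in range(3)]
    ok=(D>0); Z=P[...,2]; X=P[...,0]; Y=P[...,1]
    deck=ok&(abs(Z-.15)<.006)&(X>.35)&(X<.8)&(abs(Y)<.25)
    print(n,"deck z",np.median(Z[deck])); 
    d=cv2.morphologyEx(deck.astype(np.uint8),cv2.MORPH_OPEN,np.ones((3,3)))
    rect(P[d>0][:,:2],"deck")
    # flaps: grey on deck
    g=((d>0)&(V<150)).astype(np.uint8)
    k,l,st,ce=cv2.connectedComponentsWithStats(g)
    for i in range(1,k):
        if st[i,4]>100: print("flap px",ce[i].round(1),st[i],plane(C,*ce[i],.15).round(4)*1000, "V",V[l==i].mean()); rect(P[l==i][:,:2],"flap")
    y=ok&(H>20)&(H<35)&(S>150)&(Z>.07)&(Z<.25)&(Y>.15)&(Y<.45)&(X>.3)&(X<.7); print("yellow",y.sum(),np.median(P[y],0).round(4),P[y].min(0).round(3),P[y].max(0).round(3), np.argwhere(y).mean(0))
    zz=Z[y]
    for a in np.arange(.1,.2,.01):
        b=y&(abs(Z-a)<.005)
        if b.sum()>3: print("  y z",a.round(3),P[b][:,:2].mean(0).round(4),b.sum())
    st_=ok&(abs(Z-.065)<.004)&(Y>.15)&(Y<.45)&(X>.35)&(X<.65)&(S<60); rect(P[st_][:,:2],"stand")
    b=ok&(H>100)&(H<130)&(S>120)&(Y<-.2)&(Y>-.45)&(X>.35)&(X<.6)&(Z>.06)
    print("blue",b.sum(),P[b].min(0).round(3),P[b].max(0).round(3)); t=b&(Z>.1); rect(P[t][:,:2],"bluetop")
    f=ok&(abs(Z-.069)<.003)&(Y<-.2)&(Y>-.45)&(X>.4)&(X<.6); rect(P[f][:,:2],"flange")
E
python3 m.py
```

```text
top deck z 0.14927160655521132
deck c 566.4 32.8 wh 152.3 260.4 ang 8.2 n 5341
flap px [290.8 201.9] [281 193  19  19 233] [575.3 -37.6 150. ] V 110.28326180257511
flap c 575.2 -36.3 wh 46.2 42.6 ang 8.5 n 233
flap px [264.3 206. ] [255 197  18  19 222] [566.3  32.  150. ] V 111.07657657657657
flap c 565.6 33.2 wh 45.5 42.8 ang 7.6 n 222
flap px [237.7 210.9] [229 202  18  19 231] [555.5 101.9 150. ] V 111.16017316017316
flap c 555.3 102.4 wh 45.4 42.8 ang 7.7 n 231
yellow 125 [0.506  0.3251 0.1615] [0.49  0.319 0.117] [0.528 0.337 0.175] [231.312 151.104]
  y z 0.13 [0.5047 0.3257] 15
  y z 0.14 [0.505  0.3248] 15
  y z 0.15 [0.5074 0.3237] 16
  y z 0.16 [0.5056 0.3252] 25
  y z 0.17 [0.5089 0.328 ] 51
stand c 508.8 327.4 wh 63.7 63.6 ang 4.2 n 334
blue 78 [ 0.509 -0.344  0.066] [ 0.538 -0.319  0.114]
bluetop c 523.8 -325.9 wh 14.5 28.1 ang 87.5 n 58
flange c 524.5 -326.7 wh 41.5 43.0 ang 3.3 n 104
scene deck z 0.15000136683138465
deck c 565.4 32.2 wh 153.5 263.6 ang 8.0 n 6293
flap px [311.7 168.2] [298 159  28  20 293] [555.3 102.  150. ] V 102.26621160409556
flap c 555.1 102.4 wh
[... 301 characters left out ...]
.5 185.5] [278 176  28  20 316] [565.2  32.8 150. ] V 101.75949367088607
flap c 564.7 33.8 wh 47.8 47.5 ang 6.9 n 316
flap px [270.  203.8] [256 193  29  23 344] [575.1 -36.7 150. ] V 102.01453488372093
flap c 575.3 -35.5 wh 47.2 47.4 ang 6.8 n 344
yellow 179 [0.5116 0.3225 0.1523] [0.488 0.317 0.123] [0.526 0.335 0.174] [115.91061453 365.48603352]
  y z 0.13 [0.5127 0.3224] 32
  y z 0.14 [0.512 0.322] 30
  y z 0.15 [0.5115 0.322 ] 32
  y z 0.16 [0.5113 0.3227] 37
  y z 0.17 [0.5096 0.3256] 45
stand c 542.3 250.2 wh 76.7 245.0 ang 23.3 n 399
blue 142 [ 0.511 -0.335  0.073] [ 0.543 -0.322  0.112]
bluetop c 527.0 -328.3 wh 31.2 12.8 ang 0.4 n 91
flange c 524.9 -327.5 wh 43.1 41.5 ang 1.0 n 231
```

Request:
{"method": "drive_tool", "body": {"rows": [{"tx":2.65,"ty":1.22,"tz":-1.0},{"tx":2.65,"ty":1.22,"tz":-1.0},{"tx":2.65,"ty":1.22,"tz":-1.0},{"tx":2.65,"ty":1.22,"tz":-1.0},{"tx":2.65,"ty":1.22,"tz":-1.0},{"tx":2.65,"ty":1.22,"tz":-1.0},{"tx":2.65,"ty":1.22,"tz":-1.0},{"tx":2.65,"ty":1.22,"tz":-1.0}]}}

```text
invalid input at $.rows[0]: expected keys tx, ty, tz, ax, ay, az, claw
```

Request:
{"method": "drive_tool", "body": {"rows": [{"tx":2.65,"ty":1.22},{"tx":2.65,"ty":1.22},{"tx":2.65,"ty":1.22},{"tx":2.65,"ty":1.22},{"tx":2.65,"ty":1.22},{"tx":2.65,"ty":1.22},{"tx":2.65,"ty":1.22},{"tx":2.65,"ty":1.22},{},{}]}}

```text
invalid input at $.rows[0]: expected keys tx, ty, tz, ax, ay, az, claw
```

```bash
cat >> h.py <<'E'
def state():
    s=sense(); R=np.array(s["ee_rot"]); print("t",round(s["time_s"],2),"tcp",np.round(np.array(s["tcp_pos"])*1000,1),"yaw",np.degrees(np.arctan2(R[1,0],R[0,0])).round(2),"tilt",np.degrees(np.arcsin(np.linalg.norm(R[:2,2]))).round(2),"F",np.round(s["wrist_force"],1),"w",round(s["gripper_width"]*8.7,2),"g",round(s["gripper_force"],1)); return s
def to(x,y,z):
    s=sense(); d=np.array(s["ee_rot"]).T@(np.array([x,y,z])-np.array(s["tcp_pos"])); print("go tool cm",np.round(d*100,2))
def wrist(n):
    s=sense(); im,D=capture("wrist"); save(n,im); np.savez(n,im=im,D=D,p=s["tcp_pos"],R=s["ee_rot"]); C=cam("wrist",s); return im,D,C,cloud(C,D)
E
python3 - <<'E'
from h import *
state(); im,D,C,P=wrist("w1")
hsv=cv2.cvtColor(im,cv2.COLOR_RGB2HSV).astype(int); H,S,V=[hsv[...,i] for i in range(3)]
Z=P[...,2]
y=(D>0)&(H>20)&(H<35)&(S>120)&(Z>.11)&(Z<.2)
print(y.sum(),P[y].min(0),P[y].max(0))
for lo,hi in((.166,.176),(.12,.176)):
    b=y&(Z>lo)&(Z<hi); print(b.sum(),cv2.minAreaRect(P[b][:,:2].astype(np.float32)*1000),np.median(Z[b]))
st=(D>0)&(abs(Z-.065)<.004)&(S<60)&(np.hypot(P[...,0]-.508,P[...,1]-.327)<.06); print(cv2.minAreaRect(P[st][:,:2].astype(np.float32)*1000))
to(.508,.326,.25)
E
```

```text
t 0.1 tcp [138.6 608.8 192.4] yaw -12.83 tilt 0.11 F [ 0.4 -0.5  0.3] w 8.67 g 0.0Traceback (most recent call last):
  File "<stdin>", line 6, in <module>
    return umr_minimum(a, axis, None, out, keepdims, initial, where)
ValueError: zero-size array to reduction operation minimum which has no identity
```

View pics/w1.png

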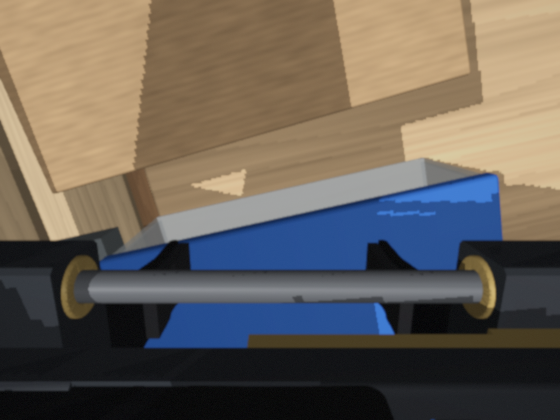

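The picture was taken at the start pose, because both moves were refused for missing keys. It shows the fingers over a blue box at (300,260) with a brown box beyond it. I'll lift first, then go across.

Request:
{"method": "drive_tool", "body": {"rows": [{"tx":0,"ty":0,"tz":-3,"ax":0,"ay":0,"az":0,"claw":8.7},{"tx":0,"ty":0,"tz":-3,"ax":0,"ay":0,"az":0,"claw":8.7},{"tx":1,"ty":0.5,"tz":-3,"ax":0,"ay":0,"az":0,"claw":8.7},{"tx":2,"ty":1,"tz":-2,"ax":0,"ay":0,"az":0,"claw":8.7},{"tx":2.6,"ty":1.2,"tz":0,"ax":0,"ay":0,"az":0,"claw":8.7},{"tx":2.6,"ty":1.2,"tz":0,"ax":0,"ay":0,"az":0,"claw":8.7},{"tx":2.6,"ty":1.2,"tz":0,"ax":0,"ay":0,"az":0,"claw":8.7},{"tx":2.6,"ty":1.2,"tz":0,"ax":0,"ay":0,"az":0,"claw":8.7},{"tx":2.6,"ty":1.2,"tz":0,"ax":0,"ay":0,"az":0,"claw":8.7},{"tx":2.6,"ty":1.2,"tz":0,"ax":0,"ay":0,"az":0,"claw":8.7}]}}

```text
time_s: 0.98
tcp_pos: [0.3015, 0.4821, 0.3031]
ee_rot: [[0.975, -0.222, -0.0], [-0.222, -0.975, -0.0], [-0.0, 0.001, -1.0]]
wrist_force: [0.9, 1.5, 0.0]
gripper_width: 1.001
gripper_force: 0.0
```

Request:
{"method": "drive_tool", "body": {"rows": [{"tx":2.6,"ty":1.2,"tz":0,"ax":0,"ay":0,"az":0,"claw":8.7},{"tx":2.6,"ty":1.2,"tz":0,"ax":0,"ay":0,"az":0,"claw":8.7},{"tx":2.6,"ty":1.2,"tz":0,"ax":0,"ay":0,"az":0,"claw":8.7},{"tx":2.6,"ty":1.2,"tz":0,"ax":0,"ay":0,"az":0,"claw":8.7},{"tx":2.6,"ty":1.2,"tz":0,"ax":0,"ay":0,"az":0,"claw":8.7},{"tx":2.6,"ty":1.2,"tz":1,"ax":0,"ay":0,"az":0,"claw":8.7},{"tx":2.6,"ty":1.2,"tz":1.5,"ax":0,"ay":0,"az":0,"claw":8.7},{"tx":2.6,"ty":1.2,"tz":1.5,"ax":0,"ay":0,"az":0,"claw":8.7},{"tx":0,"ty":0,"tz":1,"ax":0,"ay":0,"az":0,"claw":8.7},{"tx":0,"ty":0,"tz":0,"ax":0,"ay":0,"az":0,"claw":8.7}]}}

```text
time_s: 1.82
tcp_pos: [0.4818, 0.3415, 0.25]
ee_rot: [[0.974, -0.225, -0.005], [-0.225, -0.974, -0.004], [-0.004, 0.005, -1.0]]
wrist_force: [-1.5, 0.1, -0.6]
gripper_width: 1.002
gripper_force: 0.0
```

```bash
cat > b.py <<'E'
from h import *
state(); im,D,C,P=wrist("w2")
hsv=cv2.cvtColor(im,cv2.COLOR_RGB2HSV).astype(int); H,S,V=[hsv[...,i] for i in range(3)]
Z=P[...,2]
y=(D>0)&(H>20)&(H<35)&(S>120)&(Z>.11)&(Z<.2)&(abs(P[...,1]-.326)<.04)
print(y.sum(),P[y].min(0),P[y].max(0))
for lo,hi in((.166,.176),(.12,.176)):
    b=y&(Z>lo)&(Z<hi); print(b.sum(),cv2.minAreaRect(P[b][:,:2].astype(np.float32)*1000),np.median(Z[b]))
st=(D>0)&(abs(Z-.065)<.004)&(S<60)&(np.hypot(P[...,0]-.508,P[...,1]-.327)<.06); print(cv2.minAreaRect(P[st][:,:2].astype(np.float32)*1000))
to(.508,.326,.25)
E
python3 b.py
```

```text
t 1.82 tcp [481.8 341.5 250. ] yaw -13.0 tilt 0.37 F [-1.5  0.1 -0.6] w 8.72 g 0.0
637 [0.48957633 0.31960475 0.13325816] [0.52847745 0.33562429 0.17224203]
537 ((511.64111328125, 327.4273376464844), (12.532944679260254, 32.70753860473633), 77.57023620605469) 0.16965180108393002
637 ((508.94085693359375, 328.02252197265625), (12.532944679260254, 39.47283172607422), 77.57023620605469) 0.169463214170945
((508.5215148925781, 328.10101318359375), (64.00707244873047, 64.01353454589844), 4.919734001159668)
go tool cm [2.92 1.04 0.17]
```

View pics/w2.png

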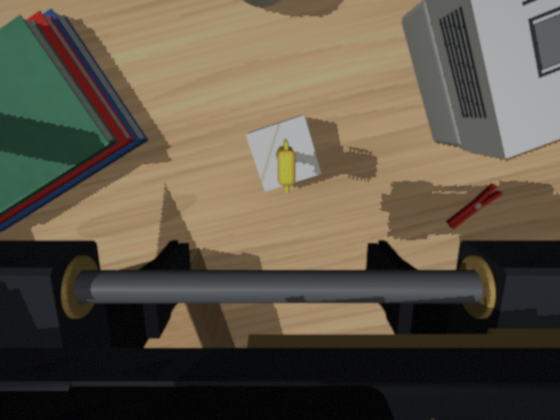

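The head shows at (286,167), over the stand at (284,152), and its yaw matches the tool's. I'll go down and grasp it.

```bash
python3 -c "
from h import *
to(.5095,.3278,.130)"
```

```text
go tool cm [ 3.05  0.79 12.17]
```

Request:
{"method": "drive_tool", "body": {"rows": [{"tx":1.5,"ty":0.4,"tz":0,"ax":0,"ay":0,"az":0,"claw":8.7},{"tx":1.5,"ty":0.4,"tz":0,"ax":0,"ay":0,"az":0,"claw":8.7},{"tx":0,"ty":0,"tz":2,"ax":0,"ay":0,"az":0,"claw":8.7},{"tx":0,"ty":0,"tz":2,"ax":0,"ay":0,"az":0,"claw":8.7},{"tx":0,"ty":0,"tz":2,"ax":0,"ay":0,"az":0,"claw":8.7},{"tx":0,"ty":0,"tz":2,"ax":0,"ay":0,"az":0,"claw":8.7},{"tx":0,"ty":0,"tz":2,"ax":0,"ay":0,"az":0,"claw":8.7},{"tx":0,"ty":0,"tz":1.2,"ax":0,"ay":0,"az":0,"claw":8.7},{"tx":0,"ty":0,"tz":0.8,"ax":0,"ay":0,"az":0,"claw":8.7},{"tx":0,"ty":0,"tz":0,"ax":0,"ay":0,"az":0,"claw":5}]}}

```text
time_s: 2.7
tcp_pos: [0.5086, 0.3296, 0.1324]
ee_rot: [[0.975, -0.22, -0.002], [-0.22, -0.975, -0.001], [-0.001, 0.002, -1.0]]
wrist_force: [-1.1, -0.8, -1.3]
gripper_width: 0.97
gripper_force: 0.0
```

Request:
{"method": "drive_tool", "body": {"rows": [{"tx":0,"ty":0,"tz":0,"ax":0,"ay":0,"az":0,"claw":2.5},{"tx":0,"ty":0,"tz":0,"ax":0,"ay":0,"az":0,"claw":2},{"tx":0,"ty":0,"tz":0,"ax":0,"ay":0,"az":0,"claw":1},{"tx":0,"ty":0,"tz":0,"ax":0,"ay":0,"az":0,"claw":0.5},{"tx":0,"ty":0,"tz":0,"ax":0,"ay":0,"az":0,"claw":0.5},{"tx":0,"ty":0,"tz":0,"ax":0,"ay":0,"az":0,"claw":0.5},{"tx":0,"ty":0,"tz":0,"ax":0,"ay":0,"az":0,"claw":0.5},{"tx":0,"ty":0,"tz":0,"ax":0,"ay":0,"az":0,"claw":0.5},{"tx":0,"ty":0,"tz":0,"ax":0,"ay":0,"az":0,"claw":0.5}]}}

```text
time_s: 3.45
tcp_pos: [0.5098, 0.329, 0.1334]
ee_rot: [[0.975, -0.222, 0.0], [-0.222, -0.975, 0.0], [0.0, -0.0, -1.0]]
wrist_force: [0.0, -0.1, -0.5]
gripper_width: 0.324
gripper_force: 0.0
```

Request:
{"method": "drive_tool", "body": {"rows": [{"tx":0,"ty":0,"tz":0,"ax":0,"ay":0,"az":0,"claw":0.5},{"tx":0,"ty":0,"tz":0,"ax":0,"ay":0,"az":0,"claw":0.5},{"tx":0,"ty":0,"tz":0,"ax":0,"ay":0,"az":0,"claw":0.5},{"tx":0,"ty":0,"tz":0,"ax":0,"ay":0,"az":0,"claw":0.5},{"tx":0,"ty":0,"tz":0,"ax":0,"ay":0,"az":0,"claw":0.5}]}}

```text
time_s: 3.87
tcp_pos: [0.5097, 0.329, 0.1333]
ee_rot: [[0.975, -0.222, -0.0], [-0.222, -0.975, -0.0], [-0.0, 0.0, -1.0]]
wrist_force: [-0.2, -0.0, 0.6]
gripper_width: 0.154
gripper_force: 30.0
```

Request:
{"method": "drive_tool", "body": {"rows": [{"tx":0,"ty":0,"tz":-1,"ax":0,"ay":0,"az":0,"claw":0.5},{"tx":0,"ty":0,"tz":-2,"ax":0,"ay":0,"az":0,"claw":0.5},{"tx":0,"ty":0,"tz":-2,"ax":0,"ay":0,"az":0,"claw":0.5},{"tx":0,"ty":0,"tz":-2,"ax":0,"ay":0,"az":0,"claw":0.5},{"tx":0,"ty":0,"tz":-2,"ax":0,"ay":0,"az":0,"claw":0.5},{"tx":0,"ty":0,"tz":-2,"ax":0,"ay":0,"az":0,"claw":0.5},{"tx":0,"ty":0,"tz":-2,"ax":0,"ay":0,"az":0,"claw":0.5},{"tx":0,"ty":0,"tz":-3,"ax":0,"ay":0,"az":0,"claw":0.5},{"tx":0,"ty":0,"tz":-2.5,"ax":0,"ay":0,"az":0,"claw":0.5},{"tx":0,"ty":0,"tz":-1,"ax":0,"ay":0,"az":0,"claw":0.5}]}}

```text
time_s: 4.7
tcp_pos: [0.511, 0.3296, 0.3336]
ee_rot: [[0.975, -0.222, 0.006], [-0.222, -0.975, 0.005], [0.005, -0.006, -1.0]]
wrist_force: [0.6, -0.2, 0.3]
gripper_width: 0.155
gripper_force: 30.0
```

```bash
cat > tip.py <<'E'
from h import *
import sys
s=state(); p=np.array(s["tcp_pos"])
for n in ("scene","top"):
    im,D=capture(n); C=cam(n); P=cloud(C,D); save(sys.argv[1]+n,im)
    r=(D>0)&(np.hypot(P[...,0]-p[0],P[...,1]-p[1])<.03)&(P[...,2]<p[2]+.03)&(P[...,2]>p[2]-.15)
    print(n,"proj tip",proj(C,p-[0,0,.128]).round(0))
    for a in np.arange(p[2]-.135,p[2]+.02,.01):
        b=r&(abs(P[...,2]-a)<.005)
        if b.sum()>2: print("  z",a.round(3),(P[b].mean(0)*1000).round(1),b.sum(),im[b].mean(0).round(0))
    if r.any(): print("zmin",P[r][:,2].min())
to(.5554,.1022,.33)
E
python3 tip.py t1
```

```text
t 4.7 tcp [511.  329.6 333.6] yaw -12.81 tilt 0.46 F [ 0.6 -0.2  0.3] w 1.35 g 30.0
scene proj tip [370.  97.]
  z 0.209 [511.2 326.8 209.7] 13 [91. 90. 83.]
  z 0.219 [513.5 326.7 218.9] 16 [93. 94. 88.]
  z 0.229 [512.2 325.9 229.2] 18 [93. 94. 88.]
  z 0.239 [513.1 326.5 239.6] 16 [94. 95. 89.]
  z 0.249 [511.1 327.1 248.4] 17 [102.  99.  91.]
  z 0.259 [511.9 327.1 259. ] 16 [102. 100.  91.]
  z 0.269 [512.1 327.  267.9] 17 [99. 97. 90.]
  z 0.279 [512.3 326.4 279.1] 19 [103. 100.  91.]
  z 0.289 [512.8 326.3 288.9] 17 [101.  98.  90.]
  z 0.299 [512.3 326.3 298.6] 21 [93. 94. 89.]
  z 0.309 [512.8 326.3 309.7] 19 [91. 90. 84.]
  z 0.319 [512.  325.2 319.6] 18 [89. 82. 55.]
  z 0.329 [515.1 323.8 329. ] 42 [98. 84. 30.]
  z 0.339 [514.5 323.9 338.7] 52 [98. 84. 32.]
  z 0.349 [513.6 323.9 348.7] 48 [96. 83. 30.]
zmin 0.20407311343731427
top proj tip [144. 227.]
  z 0.329 [513.4 323.5 329.1] 12 [93. 70.  3.]
  z 0.339 [511.5 323.  336.8] 7 [62. 47.  1.]
zmin 0.2983162541755111
go tool cm [9.450e+00 2.117e+01 2.000e-02]
```

Request:
{"method": "drive_tool", "body": {"rows": [{"tx":0.9,"ty":2.0,"tz":0,"ax":0,"ay":0,"az":0,"claw":0.5},{"tx":1.1,"ty":2.45,"tz":0,"ax":0,"ay":0,"az":0,"claw":0.5},{"tx":1.1,"ty":2.45,"tz":0,"ax":0,"ay":0,"az":0,"claw":0.5},{"tx":1.1,"ty":2.45,"tz":0,"ax":0,"ay":0,"az":0,"claw":0.5},{"tx":1.1,"ty":2.45,"tz":0,"ax":0,"ay":0,"az":0,"claw":0.5},{"tx":1.1,"ty":2.45,"tz":0,"ax":0,"ay":0,"az":0,"claw":0.5},{"tx":1.1,"ty":2.45,"tz":0,"ax":0,"ay":0,"az":0,"claw":0.5},{"tx":1.1,"ty":2.45,"tz":0,"ax":0,"ay":0,"az":0,"claw":0.5},{"tx":1.1,"ty":2.3,"tz":0,"ax":0,"ay":0,"az":0,"claw":0.5},{"tx":0,"ty":0,"tz":0,"ax":0,"ay":0,"az":0,"claw":0.5}]}}

```text
time_s: 5.63
tcp_pos: [0.5561, 0.0948, 0.3262]
ee_rot: [[0.974, -0.226, -0.004], [-0.226, -0.974, -0.002], [-0.004, 0.003, -1.0]]
wrist_force: [0.0, 0.1, -0.2]
gripper_width: 0.16
gripper_force: 30.0
```

Request:
{"method": "drive_tool", "body": {"rows": [{"tx":0,"ty":0,"tz":1,"ax":0,"ay":0,"az":0,"claw":0.5},{"tx":0,"ty":0,"tz":1.5,"ax":0,"ay":0,"az":0,"claw":0.5},{"tx":0,"ty":0,"tz":1,"ax":0,"ay":0,"az":0,"claw":0.5},{"tx":0,"ty":0,"tz":0.5,"ax":0,"ay":0,"az":0,"claw":0.5},{"tx":0,"ty":0,"tz":0,"ax":0,"ay":0,"az":0,"claw":0.5},{"tx":0,"ty":0,"tz":0,"ax":0,"ay":0,"az":0,"claw":0.5}]}}

```text
time_s: 6.13
tcp_pos: [0.5566, 0.0989, 0.2879]
ee_rot: [[0.975, -0.221, -0.001], [-0.221, -0.975, -0.001], [-0.001, 0.001, -1.0]]
wrist_force: [0.1, 0.1, -0.1]
gripper_width: 0.154
gripper_force: 30.0
```

```bash
python3 tip.py t2; python3 -c "
from h import *
to(.5578,.0992,.30)"
```

```text
t 6.13 tcp [556.6  98.9 287.9] yaw -12.77 tilt 0.05 F [ 0.1  0.1 -0.1] w 1.34 g 30.0
scene proj tip [311. 166.]
  z 0.153 [558.4  96.7 150.2] 316 [125. 129. 127.]
  z 0.163 [557.7  96.4 163.6] 11 [97. 99. 95.]
  z 0.173 [557.8  95.3 172.5] 15 [97. 99. 94.]
  z 0.183 [557.7  95.2 182.5] 17 [103. 104. 100.]
  z 0.193 [557.5  96.1 193.1] 21 [110. 113. 108.]
  z 0.203 [557.4  96.8 202.3] 14 [113. 116. 111.]
  z 0.213 [558.4  95.  213.3] 17 [103. 105. 100.]
  z 0.223 [557.7  95.5 223.6] 19 [105. 104.  96.]
  z 0.233 [557.7  96.6 233.4] 20 [109. 105.  95.]
  z 0.243 [558.1  95.8 242.6] 16 [105. 103.  94.]
  z 0.253 [558.7  95.5 252.5] 17 [106. 104.  95.]
  z 0.263 [558.4  95.4 262.6] 21 [97. 96. 89.]
  z 0.273 [557.6  95.  273.3] 13 [106.  96.  70.]
  z 0.283 [562.1  92.9 283.3] 42 [105.  89.  34.]
  z 0.293 [561.9  93.1 293.5] 44 [106.  91.  35.]
  z 0.303 [562.5  93.5 302.5] 39 [105.  89.  35.]
zmin 0.14431497766349533
top proj tip [238. 210.]
  z 0.153 [548.6  97.4 150.5] 168 [147. 149. 152.]
  z 0.163 [552.4  98.2 162.7] 3 [90. 91. 88.]
  z 0.173 [553.6  95.2 174.2] 5 [83. 83. 78.]
  z 0.193 [552.   96.4 192.4] 4 [84. 83. 77.]
  z 0.203 [551.4  98.4 204.5] 3 [80. 80. 75.]
zmin 0.13831292754555613
go tool cm [-0.23 -0.29 -4.1 ]
go tool cm [ 0.07 -0.05 -1.1 ]
```

Request:
{"method": "drive_tool", "body": {"rows": [{"tx":0,"ty":-0.1,"tz":0.4,"ax":0,"ay":0,"az":0,"claw":0.5},{"tx":0,"ty":0,"tz":0.6,"ax":0,"ay":0,"az":0,"claw":0.5},{"tx":0,"ty":0,"tz":0.8,"ax":0,"ay":0,"az":0,"claw":0.5},{"tx":0,"ty":0,"tz":0.8,"ax":0,"ay":0,"az":0,"claw":0.5},{"tx":0,"ty":0,"tz":0.8,"ax":0,"ay":0,"az":0,"claw":0.5},{"tx":0,"ty":0,"tz":0.6,"ax":0,"ay":0,"az":0,"claw":0.5},{"tx":0,"ty":0,"tz":0,"ax":0,"ay":0,"az":0,"claw":0.5},{"tx":0,"ty":0,"tz":0,"ax":0,"ay":0,"az":0,"claw":0.5}]}}

```text
time_s: 6.9
tcp_pos: [0.5567, 0.0991, 0.2477]
ee_rot: [[0.975, -0.222, -0.001], [-0.222, -0.975, -0.001], [-0.001, 0.001, -1.0]]
wrist_force: [0.4, 0.4, -1.2]
gripper_width: 0.154
gripper_force: 30.0
```

Request:
{"method": "drive_tool", "body": {"rows": [{"tx":0,"ty":0,"tz":0.5,"ax":0,"ay":0,"az":0,"claw":0.5},{"tx":0,"ty":0,"tz":0.3,"ax":0,"ay":0,"az":0,"claw":0.5},{"tx":0,"ty":0,"tz":0.2,"ax":0,"ay":0,"az":0,"claw":0.5},{"tx":0,"ty":0,"tz":0.2,"ax":0,"ay":0,"az":0,"claw":0.5},{"tx":0,"ty":0,"tz":0.2,"ax":0,"ay":0,"az":0,"claw":0.5},{"tx":0,"ty":0,"tz":0.2,"ax":0,"ay":0,"az":0,"claw":0.5},{"tx":0,"ty":0,"tz":0,"ax":0,"ay":0,"az":0,"claw":0.5}]}}

```text
time_s: 7.48
tcp_pos: [0.5567, 0.0993, 0.2319]
ee_rot: [[0.975, -0.222, -0.001], [-0.222, -0.975, -0.0], [-0.001, 0.0, -1.0]]
wrist_force: [0.5, -0.4, -1.3]
gripper_width: 0.156
gripper_force: 30.0
```

Request:
{"method": "drive_tool", "body": {"rows": [{"tx":0,"ty":0,"tz":0.2,"ax":0,"ay":0,"az":0,"claw":0.5},{"tx":0,"ty":0,"tz":0.2,"ax":0,"ay":0,"az":0,"claw":0.5},{"tx":0,"ty":0,"tz":0,"ax":0,"ay":0,"az":0,"claw":0.5},{"tx":0,"ty":0,"tz":0,"ax":0,"ay":0,"az":0,"claw":0.5}]}}

```text
time_s: 7.82
tcp_pos: [0.5568, 0.0993, 0.2282]
ee_rot: [[0.975, -0.222, -0.0], [-0.222, -0.975, -0.0], [-0.0, 0.0, -1.0]]
wrist_force: [-0.1, -0.8, -0.7]
gripper_width: 0.155
gripper_force: 30.0
```

Request:
{"method": "drive_tool", "body": {"rows": [{"tx":0,"ty":0,"tz":0.2,"ax":0,"ay":0,"az":0,"claw":0.5},{"tx":0,"ty":0,"tz":0.2,"ax":0,"ay":0,"az":0,"claw":0.5},{"tx":0,"ty":0,"tz":0,"ax":0,"ay":0,"az":0,"claw":0.5},{"tx":0,"ty":0,"tz":0,"ax":0,"ay":0,"az":0,"claw":0.5}]}}

```text
time_s: 8.15
tcp_pos: [0.5568, 0.0993, 0.2242]
ee_rot: [[0.975, -0.222, -0.0], [-0.222, -0.975, -0.0], [-0.0, 0.0, -1.0]]
wrist_force: [-0.1, 0.5, 0.3]
gripper_width: 0.16
gripper_force: 30.0
```

Request:
{"method": "drive_tool", "body": {"rows": [{"tx":0,"ty":0,"tz":0.2,"ax":0,"ay":0,"az":0,"claw":0.5},{"tx":0,"ty":0,"tz":0.2,"ax":0,"ay":0,"az":0,"claw":0.5},{"tx":0,"ty":0,"tz":0.1,"ax":0,"ay":0,"az":0,"claw":0.5},{"tx":0,"ty":0,"tz":0,"ax":0,"ay":0,"az":0,"claw":0.5},{"tx":0,"ty":0,"tz":0,"ax":0,"ay":0,"az":0,"claw":0.5}]}}

```text
time_s: 8.57
tcp_pos: [0.557, 0.0994, 0.2195]
ee_rot: [[0.975, -0.222, 0.0], [-0.222, -0.975, -0.0], [0.0, -0.0, -1.0]]
wrist_force: [0.1, 0.2, -0.4]
gripper_width: 0.157
gripper_force: 30.0
```

Request:
{"method": "drive_tool", "body": {"rows": [{"tx":0,"ty":0,"tz":0.2,"ax":0,"ay":0,"az":0,"claw":0.5},{"tx":0,"ty":0,"tz":0.2,"ax":0,"ay":0,"az":0,"claw":0.5},{"tx":0,"ty":0,"tz":0,"ax":0,"ay":0,"az":0,"claw":0.5},{"tx":0,"ty":0,"tz":0,"ax":0,"ay":0,"az":0,"claw":0.5}]}}

```text
time_s: 8.9
tcp_pos: [0.5573, 0.0994, 0.216]
ee_rot: [[0.975, -0.222, 0.001], [-0.222, -0.975, 0.0], [0.001, -0.0, -1.0]]
wrist_force: [0.6, -0.3, 3.8]
gripper_width: 0.155
gripper_force: 30.0
```

```bash
cat > vis.py <<'E'
from h import *
s=state(); p=np.array(s["tcp_pos"]); im,D=capture("scene"); C=cam("scene"); P=cloud(C,D)
r=(D>0)&(np.hypot(P[...,0]-p[0],P[...,1]-p[1])<.03)
for a in np.arange(.155,p[2]+.02,.01):
    b=r&(abs(P[...,2]-a)<.005)
    if b.sum()>2: print(a.round(3),(P[b].mean(0)*1000).round(1),b.sum(),im[b].mean(0).round(0))
b=r&(P[...,2]>.17); hsv=cv2.cvtColor(im,cv2.COLOR_RGB2HSV).astype(int)
yl=b&(hsv[...,1]>130)&(hsv[...,0]>18)&(hsv[...,0]<38); print("yellow zmin",np.sort(P[yl][:,2])[:5])
E
python3 vis.py
```

```text
t 8.9 tcp [557.3  99.4 216. ] yaw -12.81 tilt 0.08 F [ 0.6 -0.3  3.8] w 1.35 g 30.0
0.155 [559.1  96.6 151.8] 131 [144. 147. 143.]
0.165 [558.3  96.1 165.4] 20 [97. 99. 94.]
0.175 [558.4  95.9 175.9] 15 [ 98. 100.  95.]
0.185 [558.5  97.7 184.6] 16 [118. 120. 116.]
0.195 [558.8  95.5 195. ] 12 [ 99. 100.  92.]
0.205 [562.4  94.  206.8] 18 [114. 102.  61.]
0.215 [562.8  93.5 215.6] 39 [108.  94.  40.]
0.225 [561.7  93.5 225.5] 36 [108.  94.  39.]
0.235 [567.3  93.1 235.3] 29 [109.  93.  38.]
yellow zmin [0.20707132 0.20775612 0.20780292 0.20804661 0.20804717]
```

The rod's end reached about 60 mm below the deck before meeting a soft 4 N floor, so the left bay is the clear one. Next I'll put the brush back in its stand.

Request:
{"method": "drive_tool", "body": {"rows": [{"tx":0,"ty":0,"tz":-0.7,"ax":0,"ay":0,"az":0,"claw":0.5},{"tx":0,"ty":0,"tz":-1,"ax":0,"ay":0,"az":0,"claw":0.5},{"tx":0,"ty":0,"tz":-1,"ax":0,"ay":0,"az":0,"claw":0.5},{"tx":0,"ty":0,"tz":-1.5,"ax":0,"ay":0,"az":0,"claw":0.5},{"tx":0,"ty":0,"tz":-1.5,"ax":0,"ay":0,"az":0,"claw":0.5},{"tx":0,"ty":0,"tz":-1.5,"ax":0,"ay":0,"az":0,"claw":0.5},{"tx":0,"ty":0,"tz":-1.5,"ax":0,"ay":0,"az":0,"claw":0.5},{"tx":0,"ty":0,"tz":-1.5,"ax":0,"ay":0,"az":0,"claw":0.5},{"tx":0,"ty":0,"tz":-1,"ax":0,"ay":0,"az":0,"claw":0.5},{"tx":0,"ty":0,"tz":0,"ax":0,"ay":0,"az":0,"claw":0.5}]}}

```text
time_s: 9.78
tcp_pos: [0.558, 0.0997, 0.3304]
ee_rot: [[0.975, -0.222, 0.005], [-0.222, -0.975, 0.002], [0.005, -0.003, -1.0]]
wrist_force: [0.8, -0.5, 0.2]
gripper_width: 0.157
gripper_force: 30.0
```

```bash
python3 -c "
from h import *
state();to(.5097,.329,.32)"
```

```text
t 9.78 tcp [558.   99.7 330.4] yaw -12.82 tilt 0.31 F [ 0.8 -0.5  0.2] w 1.36 g 30.0
go tool cm [ -9.8  -21.29   1.06]
```

Request:
{"method": "drive_tool", "body": {"rows": [{"tx":-0.9,"ty":-2,"tz":0,"ax":0,"ay":0,"az":0,"claw":0.5},{"tx":-1.1,"ty":-2.4,"tz":0,"ax":0,"ay":0,"az":0,"claw":0.5},{"tx":-1.1,"ty":-2.4,"tz":0,"ax":0,"ay":0,"az":0,"claw":0.5},{"tx":-1.1,"ty":-2.4,"tz":0,"ax":0,"ay":0,"az":0,"claw":0.5},{"tx":-1.1,"ty":-2.4,"tz":0,"ax":0,"ay":0,"az":0,"claw":0.5},{"tx":-1.1,"ty":-2.4,"tz":0,"ax":0,"ay":0,"az":0,"claw":0.5},{"tx":-1.1,"ty":-2.4,"tz":0,"ax":0,"ay":0,"az":0,"claw":0.5},{"tx":-1.1,"ty":-2.4,"tz":0,"ax":0,"ay":0,"az":0,"claw":0.5},{"tx":-1.1,"ty":-2.4,"tz":0,"ax":0,"ay":0,"az":0,"claw":0.5},{"tx":-0.1,"ty":-0.1,"tz":0,"ax":0,"ay":0,"az":0,"claw":0.5}]}}

```text
time_s: 10.62
tcp_pos: [0.5073, 0.3324, 0.3252]
ee_rot: [[0.976, -0.218, -0.002], [-0.218, -0.976, -0.0], [-0.002, 0.001, -1.0]]
wrist_force: [1.0, -0.3, -1.0]
gripper_width: 0.155
gripper_force: 30.0
```

Request:
{"method": "drive_tool", "body": {"rows": [{"tx":0,"ty":0,"tz":2,"ax":0,"ay":0,"az":0,"claw":0.5},{"tx":0,"ty":0,"tz":2,"ax":0,"ay":0,"az":0,"claw":0.5},{"tx":0,"ty":0,"tz":2,"ax":0,"ay":0,"az":0,"claw":0.5},{"tx":0,"ty":0,"tz":2,"ax":0,"ay":0,"az":0,"claw":0.5},{"tx":0,"ty":0,"tz":1.5,"ax":0,"ay":0,"az":0,"claw":0.5},{"tx":0,"ty":0,"tz":1,"ax":0,"ay":0,"az":0,"claw":0.5},{"tx":0,"ty":0,"tz":0.5,"ax":0,"ay":0,"az":0,"claw":0.5},{"tx":0,"ty":0,"tz":0,"ax":0,"ay":0,"az":0,"claw":0.5},{"tx":0,"ty":0,"tz":0,"ax":0,"ay":0,"az":0,"claw":0.5}]}}

```text
time_s: 11.37
tcp_pos: [0.509, 0.3289, 0.2179]
ee_rot: [[0.975, -0.222, 0.001], [-0.222, -0.975, 0.0], [0.001, -0.001, -1.0]]
wrist_force: [0.1, 0.3, -0.4]
gripper_width: 0.153
gripper_force: 30.0
```

```bash
python3 -c "
from h import *
state();to(.5097,.329,.2)"; python3 vis.py; python3 vis.py | tail -1
```

```text
t 11.37 tcp [509.  328.9 217.9] yaw -12.82 tilt 0.05 F [ 0.1  0.3 -0.4] w 1.33 g 30.0
go tool cm [ 0.06 -0.03  1.79]
t 11.37 tcp [509.  328.9 217.9] yaw -12.82 tilt 0.05 F [ 0.1  0.3 -0.4] w 1.33 g 30.0
0.155 [509.8 325.3 154.3] 17 [92. 93. 88.]
0.165 [509.7 326.5 164.6] 15 [94. 94. 89.]
0.175 [510.1 324.7 175.6] 14 [94. 94. 88.]
0.185 [510.  325.2 185.7] 15 [93. 94. 89.]
0.195 [511.  325.7 194.3] 13 [88. 88. 81.]
0.205 [511.5 324.4 205.7] 18 [94. 84. 49.]
0.215 [513.3 323.  215.3] 36 [100.  85.  30.]
0.225 [511.9 323.4 224.8] 34 [98. 84. 30.]
0.235 [512.6 322.8 234.2] 40 [94. 80. 28.]
yellow zmin [0.20558797 0.20656878 0.20686738 0.20695583 0.20752175]
yellow zmin [0.20436716 0.2060358  0.20760137 0.20885841 0.2090093 ]
```

Request:
{"method": "drive_tool", "body": {"rows": [{"tx":0.12,"ty":0,"tz":0.5,"ax":0,"ay":0,"az":0,"claw":0.5},{"tx":0,"ty":0,"tz":1,"ax":0,"ay":0,"az":0,"claw":0.5},{"tx":0,"ty":0,"tz":0.5,"ax":0,"ay":0,"az":0,"claw":0.5},{"tx":0,"ty":0,"tz":0.4,"ax":0,"ay":0,"az":0,"claw":0.5},{"tx":0,"ty":0,"tz":0.3,"ax":0,"ay":0,"az":0,"claw":0.5},{"tx":0,"ty":0,"tz":0.3,"ax":0,"ay":0,"az":0,"claw":0.5},{"tx":0,"ty":0,"tz":0.3,"ax":0,"ay":0,"az":0,"claw":0.5},{"tx":0,"ty":0,"tz":0,"ax":0,"ay":0,"az":0,"claw":0.5}]}}

```text
time_s: 12.13
tcp_pos: [0.5095, 0.3284, 0.1836]
ee_rot: [[0.975, -0.222, -0.001], [-0.222, -0.975, -0.001], [-0.001, 0.001, -1.0]]
wrist_force: [0.1, -0.2, -1.5]
gripper_width: 0.155
gripper_force: 30.0
```

Request:
{"method": "drive_tool", "body": {"rows": [{"tx":0,"ty":0,"tz":0.5,"ax":0,"ay":0,"az":0,"claw":0.5},{"tx":0,"ty":0,"tz":0.7,"ax":0,"ay":0,"az":0,"claw":0.5},{"tx":0,"ty":0,"tz":0.8,"ax":0,"ay":0,"az":0,"claw":0.5},{"tx":0,"ty":0,"tz":0.8,"ax":0,"ay":0,"az":0,"claw":0.5},{"tx":0,"ty":0,"tz":0.7,"ax":0,"ay":0,"az":0,"claw":0.5},{"tx":0,"ty":0,"tz":0.5,"ax":0,"ay":0,"az":0,"claw":0.5},{"tx":0,"ty":0,"tz":0.3,"ax":0,"ay":0,"az":0,"claw":0.5},{"tx":0,"ty":0,"tz":0.3,"ax":0,"ay":0,"az":0,"claw":0.5},{"tx":0,"ty":0,"tz":0,"ax":0,"ay":0,"az":0,"claw":0.5},{"tx":0,"ty":0,"tz":0,"ax":0,"ay":0,"az":0,"claw":0.5}]}}

```text
time_s: 12.97
tcp_pos: [0.5099, 0.3286, 0.1384]
ee_rot: [[0.975, -0.222, 0.0], [-0.222, -0.975, 0.0], [0.0, -0.0, -1.0]]
wrist_force: [-0.5, -0.8, -1.0]
gripper_width: 0.151
gripper_force: 30.0
```

Request:
{"method": "drive_tool", "body": {"rows": [{"tx":0,"ty":0,"tz":0.2,"ax":0,"ay":0,"az":0,"claw":0.5},{"tx":0,"ty":0,"tz":0.15,"ax":0,"ay":0,"az":0,"claw":0.5},{"tx":0,"ty":0,"tz":0,"ax":0,"ay":0,"az":0,"claw":0.5},{"tx":0,"ty":0,"tz":0,"ax":0,"ay":0,"az":0,"claw":3},{"tx":0,"ty":0,"tz":0,"ax":0,"ay":0,"az":0,"claw":5},{"tx":0,"ty":0,"tz":0,"ax":0,"ay":0,"az":0,"claw":5},{"tx":0,"ty":0,"tz":0,"ax":0,"ay":0,"az":0,"claw":5},{"tx":0,"ty":0,"tz":0,"ax":0,"ay":0,"az":0,"claw":5},{"tx":0,"ty":0,"tz":0,"ax":0,"ay":0,"az":0,"claw":5},{"tx":0,"ty":0,"tz":0,"ax":0,"ay":0,"az":0,"claw":5}]}}

```text
time_s: 13.8
tcp_pos: [0.5098, 0.3286, 0.1349]
ee_rot: [[0.975, -0.222, 0.0], [-0.222, -0.975, 0.0], [0.0, -0.0, -1.0]]
wrist_force: [0.3, -0.0, -0.8]
gripper_width: 0.55
gripper_force: 0.0
```

Request:
{"method": "drive_tool", "body": {"rows": [{"tx":0,"ty":0,"tz":-1,"ax":0,"ay":0,"az":0,"claw":5},{"tx":0,"ty":0,"tz":-2,"ax":0,"ay":0,"az":0,"claw":5},{"tx":0,"ty":0,"tz":-3,"ax":0,"ay":0,"az":0,"claw":5},{"tx":0,"ty":0,"tz":-3,"ax":0,"ay":0,"az":0,"claw":5},{"tx":0,"ty":0,"tz":-3,"ax":0,"ay":0,"az":0,"claw":5},{"tx":0,"ty":0,"tz":-2,"ax":0,"ay":0,"az":0,"claw":5},{"tx":0,"ty":0,"tz":0,"ax":0,"ay":0,"az":0,"claw":5}]}}

```text
time_s: 14.38
tcp_pos: [0.5121, 0.3299, 0.2819]
ee_rot: [[0.975, -0.221, 0.01], [-0.221, -0.975, 0.007], [0.008, -0.009, -1.0]]
wrist_force: [0.9, 0.6, 1.3]
gripper_width: 0.575
gripper_force: 0.0
```

```bash
sed -i 's/wrist("w2")/wrist("w3")/' b.py; python3 b.py; python3 -c "
from h import *
to(.525,-.327,.27)"
```

```text
t 14.38 tcp [512.1 329.9 281.9] yaw -12.8 tilt 0.69 F [0.9 0.6 1.3] w 5.0 g 0.0
517 [0.48920885 0.31857583 0.12570392] [0.52803544 0.33521072 0.17249108]
391 ((510.5850830078125, 326.47833251953125), (12.617518424987793, 30.545795440673828), 78.20226287841797) 0.1696526023612161
517 ((508.5335998535156, 326.677734375), (12.607412338256836, 39.64155197143555), 76.95390319824219) 0.16935050846017274
((508.4615173339844, 328.2651062011719), (64.27777862548828, 64.08747100830078), 4.684061527252197)
go tool cm [-0.22  0.41  2.88]
go tool cm [15.93 63.69  0.57]
```

Request:
{"method": "drive_tool", "body": {"rows": [{"tx":0.5,"ty":2,"tz":0,"ax":0,"ay":0,"az":0,"claw":6},{"tx":0.8,"ty":3.2,"tz":0,"ax":0,"ay":0,"az":0,"claw":6},{"tx":0.8,"ty":3.2,"tz":0,"ax":0,"ay":0,"az":0,"claw":6},{"tx":0.8,"ty":3.2,"tz":0,"ax":0,"ay":0,"az":0,"claw":6},{"tx":0.8,"ty":3.2,"tz":0,"ax":0,"ay":0,"az":0,"claw":6},{"tx":0.8,"ty":3.2,"tz":0,"ax":0,"ay":0,"az":0,"claw":6},{"tx":0.8,"ty":3.2,"tz":0,"ax":0,"ay":0,"az":0,"claw":6},{"tx":0.8,"ty":3.2,"tz":0,"ax":0,"ay":0,"az":0,"claw":6},{"tx":0.8,"ty":3.2,"tz":0,"ax":0,"ay":0,"az":0,"claw":6},{"tx":0.8,"ty":3.2,"tz":0,"ax":0,"ay":0,"az":0,"claw":6}]}}

```text
time_s: 15.27
tcp_pos: [0.5156, 0.0095, 0.2742]
ee_rot: [[0.975, -0.222, -0.002], [-0.222, -0.975, -0.0], [-0.002, 0.001, -1.0]]
wrist_force: [0.5, -1.1, 0.0]
gripper_width: 0.688
gripper_force: 0.0
```

Request:
{"method": "drive_tool", "body": {"rows": [{"tx":0.8,"ty":3.2,"tz":0,"ax":0,"ay":0,"az":0,"claw":6},{"tx":0.8,"ty":3.2,"tz":0,"ax":0,"ay":0,"az":0,"claw":6},{"tx":0.8,"ty":3.2,"tz":0,"ax":0,"ay":0,"az":0,"claw":6},{"tx":0.8,"ty":3.2,"tz":0,"ax":0,"ay":0,"az":0,"claw":6},{"tx":0.8,"ty":3.2,"tz":0,"ax":0,"ay":0,"az":0,"claw":6},{"tx":0.8,"ty":3.2,"tz":0,"ax":0,"ay":0,"az":0,"claw":6},{"tx":0.8,"ty":3.2,"tz":0,"ax":0,"ay":0,"az":0,"claw":6},{"tx":0.8,"ty":3.2,"tz":0,"ax":0,"ay":0,"az":0,"claw":6},{"tx":0.8,"ty":3.2,"tz":0,"ax":0,"ay":0,"az":0,"claw":6},{"tx":0.5,"ty":2,"tz":0,"ax":0,"ay":0,"az":0,"claw":6}]}}

```text
time_s: 16.1
tcp_pos: [0.5223, -0.3088, 0.2735]
ee_rot: [[0.975, -0.224, -0.002], [-0.224, -0.975, 0.001], [-0.003, -0.0, -1.0]]
wrist_force: [0.7, -0.5, 1.1]
gripper_width: 0.69
gripper_force: 0.0
```

Request:
{"method": "drive_tool", "body": {"rows": [{"tx":0,"ty":0,"tz":2,"ax":0,"ay":0,"az":-0.11,"claw":6},{"tx":0,"ty":0,"tz":2,"ax":0,"ay":0,"az":-0.11,"claw":6},{"tx":0,"ty":0,"tz":2,"ax":0,"ay":0,"az":0,"claw":6},{"tx":0,"ty":0,"tz":0,"ax":0,"ay":0,"az":0,"claw":6},{"tx":0,"ty":0,"tz":0,"ax":0,"ay":0,"az":0,"claw":6}]}}

```text
time_s: 16.52
tcp_pos: [0.5223, -0.3062, 0.2135]
ee_rot: [[1.0, -0.004, -0.004], [-0.004, -1.0, 0.001], [-0.004, -0.001, -1.0]]
wrist_force: [0.8, -0.4, 0.3]
gripper_width: 0.692
gripper_force: 0.0
```

```bash
cat > c.py <<'E'
from h import *
import sys
state(); im,D,C,P=wrist(sys.argv[1])
hsv=cv2.cvtColor(im,cv2.COLOR_RGB2HSV).astype(int); H,S,V=[hsv[...,i] for i in range(3)]
Z=P[...,2]; near=(D>0)&(np.hypot(P[...,0]-.525,P[...,1]+.327)<.05)
r=lambda m:cv2.minAreaRect(P[m][:,:2].astype(np.float32)*1000)
for lo,hi in((.1,.115),): b=near&(H>100)&(H<130)&(S>100)&(Z>lo)&(Z<hi); print("handle top",b.sum(),r(b),np.median(Z[b]))
f=near&(Z>.062)&(Z<.074); print("flange",f.sum(),r(f),np.median(Z[f]))
to(.525,-.327,.2)
E
python3 c.py w4
```

```text
t 16.52 tcp [ 522.3 -306.2  213.5] yaw -0.24 tilt 0.23 F [ 0.8 -0.4  0.3] w 6.02 g 0.0
handle top 511 ((524.98779296875, -327.57440185546875), (28.72013282775879, 13.12684154510498), 0.8270618915557861) 0.10881129881568619
flange 1241 ((524.1312255859375, -327.4318542480469), (42.08128356933594, 41.6252555847168), 1.49872887134552) 0.06917231494842324
go tool cm [0.18 2.05 1.52]
```

View pics/w4.png

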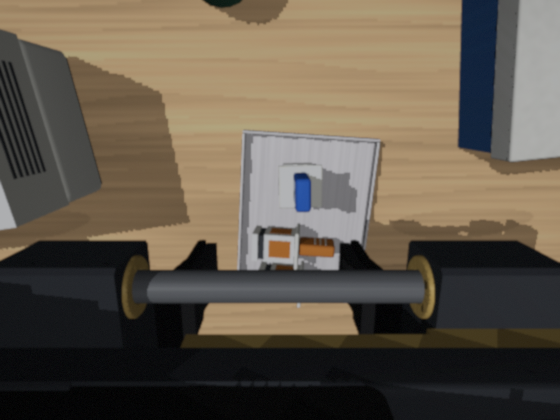

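```bash
python3 -c "
from h import *
z=np.load('top.npz');P=cloud(cam('top'),z['D']);m=(z['D']>0)&(abs(P[...,0]-.525)<.07)&(P[...,1]<-.37)&(P[...,1]>-.6)&(P[...,2]>.04);Q=P[m];print(len(Q),Q.max(0) if len(Q) else '')
to(.525,-.3276,.075)"
```

```text
675 [ 0.59490736 -0.49962283  0.10829136]
go tool cm [ 0.18  2.1  14.02]
```

Request:
{"method": "drive_tool", "body": {"rows": [{"tx":0.25,"ty":1.1,"tz":0,"ax":0,"ay":0,"az":-0.02,"claw":6},{"tx":0,"ty":1.0,"tz":0,"ax":0,"ay":0,"az":0,"claw":6},{"tx":0,"ty":0,"tz":2.5,"ax":0,"ay":0,"az":0,"claw":6},{"tx":0,"ty":0,"tz":2.5,"ax":0,"ay":0,"az":0,"claw":6},{"tx":0,"ty":0,"tz":2.5,"ax":0,"ay":0,"az":0,"claw":6},{"tx":0,"ty":0,"tz":2,"ax":0,"ay":0,"az":0,"claw":6},{"tx":0,"ty":0,"tz":1.5,"ax":0,"ay":0,"az":0,"claw":6},{"tx":0,"ty":0,"tz":1,"ax":0,"ay":0,"az":0,"claw":6},{"tx":0,"ty":0,"tz":0,"ax":0,"ay":0,"az":0,"claw":6},{"tx":0,"ty":0,"tz":0,"ax":0,"ay":0,"az":0,"claw":6}]}}

```text
time_s: 17.4
tcp_pos: [0.5265, -0.3278, 0.0956]
ee_rot: [[1.0, 0.016, 0.001], [0.016, -1.0, -0.001], [0.001, 0.001, -1.0]]
wrist_force: [0.2, -0.9, 0.1]
gripper_width: 0.687
gripper_force: 0.0
```

```bash
python3 -c "
from h import *
state();to(.525,-.3276,.075)"
```

```text
t 17.4 tcp [ 526.5 -327.8   95.6] yaw 0.93 tilt 0.06 F [ 0.2 -0.9  0.1] w 5.98 g 0.0
go tool cm [-0.15 -0.02  2.06]
```

Request:
{"method": "drive_tool", "body": {"rows": [{"tx":-0.1,"ty":0,"tz":1,"ax":0,"ay":0,"az":0,"claw":6},{"tx":0,"ty":0,"tz":0.7,"ax":0,"ay":0,"az":0,"claw":6},{"tx":0,"ty":0,"tz":0.3,"ax":0,"ay":0,"az":0,"claw":6},{"tx":0,"ty":0,"tz":0,"ax":0,"ay":0,"az":0,"claw":0.5},{"tx":0,"ty":0,"tz":0,"ax":0,"ay":0,"az":0,"claw":0.5},{"tx":0,"ty":0,"tz":0,"ax":0,"ay":0,"az":0,"claw":0.5},{"tx":0,"ty":0,"tz":0,"ax":0,"ay":0,"az":0,"claw":0.5},{"tx":0,"ty":0,"tz":0,"ax":0,"ay":0,"az":0,"claw":0.5},{"tx":0,"ty":0,"tz":0,"ax":0,"ay":0,"az":0,"claw":0.5},{"tx":0,"ty":0,"tz":0,"ax":0,"ay":0,"az":0,"claw":0.5}]}}

```text
time_s: 18.23
tcp_pos: [0.525, -0.3273, 0.075]
ee_rot: [[1.0, 0.016, 0.0], [0.016, -1.0, -0.0], [0.0, 0.0, -1.0]]
wrist_force: [-0.0, 0.3, -0.7]
gripper_width: 0.244
gripper_force: 0.0
```

Request:
{"method": "drive_tool", "body": {"rows": [{"tx":0,"ty":0,"tz":0,"ax":0,"ay":0,"az":0,"claw":0.5},{"tx":0,"ty":0,"tz":0,"ax":0,"ay":0,"az":0,"claw":0.5},{"tx":0,"ty":0,"tz":0,"ax":0,"ay":0,"az":0,"claw":0.5},{"tx":0,"ty":0,"tz":0,"ax":0,"ay":0,"az":0,"claw":0.5}]}}

```text
time_s: 18.57
tcp_pos: [0.5249, -0.3274, 0.0749]
ee_rot: [[1.0, 0.016, 0.0], [0.016, -1.0, -0.0], [0.0, 0.0, -1.0]]
wrist_force: [0.2, 0.2, -0.2]
gripper_width: 0.154
gripper_force: 30.0
```

Request:
{"method": "drive_tool", "body": {"rows": [{"tx":0,"ty":0,"tz":-1,"ax":0,"ay":0,"az":0,"claw":0.5},{"tx":0,"ty":0,"tz":-2,"ax":0,"ay":0,"az":0,"claw":0.5},{"tx":0,"ty":0,"tz":-3,"ax":0,"ay":0,"az":0,"claw":0.5},{"tx":0,"ty":0,"tz":-3,"ax":0,"ay":0,"az":0,"claw":0.5},{"tx":0,"ty":0,"tz":-3,"ax":0,"ay":0,"az":0,"claw":0.5},{"tx":0,"ty":0,"tz":-3,"ax":0,"ay":0,"az":0,"claw":0.5},{"tx":0,"ty":0,"tz":-3,"ax":0,"ay":0,"az":0,"claw":0.5},{"tx":0,"ty":0,"tz":-1.5,"ax":0,"ay":0,"az":0,"claw":0.5},{"tx":0,"ty":0,"tz":0,"ax":0,"ay":0,"az":0,"claw":0.5}]}}

```text
time_s: 19.32
tcp_pos: [0.5266, -0.3283, 0.2756]
ee_rot: [[1.0, 0.017, 0.009], [0.017, -1.0, -0.004], [0.009, 0.004, -1.0]]
wrist_force: [0.1, -0.1, -0.2]
gripper_width: 0.154
gripper_force: 30.0
```

Request:
{"method": "drive_tool", "body": {"rows": [{"tx":0.2,"ty":-2,"tz":0,"ax":0,"ay":0,"az":0,"claw":0.5},{"tx":0.25,"ty":-3,"tz":0,"ax":0,"ay":0,"az":0,"claw":0.5},{"tx":0.25,"ty":-3,"tz":0,"ax":0,"ay":0,"az":0,"claw":0.5},{"tx":0.25,"ty":-3,"tz":0,"ax":0,"ay":0,"az":0,"claw":0.5},{"tx":0.25,"ty":-3,"tz":0,"ax":0,"ay":0,"az":0,"claw":0.5},{"tx":0.25,"ty":-3,"tz":0,"ax":0,"ay":0,"az":0,"claw":0.5},{"tx":0.25,"ty":-3,"tz":0,"ax":0,"ay":0,"az":0,"claw":0.5},{"tx":0.25,"ty":-3,"tz":0,"ax":0,"ay":0,"az":0,"claw":0.5}]}}

```text
time_s: 19.98
tcp_pos: [0.5396, -0.0954, 0.2688]
ee_rot: [[1.0, 0.016, -0.002], [0.016, -1.0, 0.0], [-0.002, -0.0, -1.0]]
wrist_force: [0.5, -0.2, -1.4]
gripper_width: 0.151
gripper_force: 30.0
```

Request:
{"method": "drive_tool", "body": {"rows": [{"tx":0.25,"ty":-3,"tz":0,"ax":0,"ay":0,"az":0,"claw":0.5},{"tx":0.25,"ty":-3,"tz":0,"ax":0,"ay":0,"az":0,"claw":0.5},{"tx":0.25,"ty":-3,"tz":0,"ax":0,"ay":0,"az":0,"claw":0.5},{"tx":0.25,"ty":-3,"tz":0,"ax":0,"ay":0,"az":0,"claw":0.5},{"tx":0.25,"ty":-3,"tz":0,"ax":0,"ay":0,"az":0,"claw":0.5},{"tx":0.25,"ty":-3,"tz":0,"ax":0,"ay":0,"az":0,"claw":0.5},{"tx":0.25,"ty":-2,"tz":0,"ax":0,"ay":0,"az":0,"claw":0.5},{"tx":0,"ty":0,"tz":0,"ax":0,"ay":0,"az":-0.12,"claw":0.5},{"tx":0,"ty":0,"tz":0,"ax":0,"ay":0,"az":0,"claw":0.5},{"tx":0,"ty":0,"tz":0,"ax":0,"ay":0,"az":0,"claw":0.5}]}}

```text
time_s: 20.82
tcp_pos: [0.5542, 0.1032, 0.2689]
ee_rot: [[0.991, 0.133, -0.002], [0.133, -0.991, -0.001], [-0.002, 0.0, -1.0]]
wrist_force: [0.4, -0.6, -0.9]
gripper_width: 0.152
gripper_force: 30.0
```

```bash
cat > d.py <<'E'
from h import *
import sys
s=state(); p=np.array(s["tcp_pos"]); im,D,C,P=wrist(sys.argv[1]); 
hsv=cv2.cvtColor(im,cv2.COLOR_RGB2HSV).astype(int); V=hsv[...,2]
deck=(D>0)&(abs(P[...,2]-.15)<.006)
rect=lambda m:tuple(np.round(np.hstack(cv2.minAreaRect(P[m][:,:2].astype(np.float32)*1000)),1))
print("deck",deck.sum(),np.median(P[deck][:,2]) if deck.any() else 0)
k,l,st,ce=cv2.connectedComponentsWithStats((deck&(V<140)).astype(np.uint8))
for i in range(1,k):
    if st[i,4]>300: print("flap",ce[i].round(0),st[i,4],rect(l==i),plane(C,*ce[i],.15).round(4))
to(.5554,.1022,.25)
im,D=capture("scene"); save(sys.argv[1]+"s",im[80:280,180:420]); C=cam("scene"); P=cloud(C,D)
for a in np.arange(p[2]-.07,p[2]+.03,.01):
    b=(D>0)&(np.hypot(P[...,0]-p[0],P[...,1]-p[1])<.032)&(abs(P[...,2]-a)<.005)
    if b.sum()>5: print(a.round(3),(P[b].mean(0)*1000).round(1),b.sum())
E
python3 d.py w5
```

```text
t 20.82 tcp [554.2 103.2 268.9] yaw 7.67 tilt 0.12 F [ 0.4 -0.6 -0.9] w 1.32 g 30.0
deck 37908 0.1502782195415546
flap [365. 121.] 742 (np.float64(627.6), np.float64(40.6), np.float64(2.8), np.float64(189.3), np.float64(8.1)) [0.628  0.0376 0.15  ]
flap [359. 130.] 735 (np.float64(620.7), np.float64(39.2), np.float64(2.9), np.float64(188.8), np.float64(8.1)) [0.6204 0.0415 0.15  ]
flap [362. 138.] 723 (np.float64(613.8), np.float64(38.0), np.float64(2.9), np.float64(189.3), np.float64(8.1)) [0.6138 0.0377 0.15  ]
flap [364. 146.] 711 (np.float64(606.8), np.float64(37.4), np.float64(2.9), np.float64(189.1), np.float64(8.1)) [0.6071 0.0349 0.15  ]
flap [363. 154.] 698 (np.float64(599.9), np.float64(36.8), np.float64(3.0), np.float64(188.6), np.float64(8.1)) [0.6001 0.0343 0.15  ]
flap [435. 191.] 2160 (np.float64(576.1), np.float64(-36.4), np.float64(44.6), np.float64(43.9), np.float64(7.6)) [ 0.5765 -0.0364  0.15  ]
flap [280. 181.] 982 (np.float64(563.0), np.float64(102.6), np.float64(30.3), np.float64(44.2), np.float64(7.4)) [0.5671 0.103  0.15  ]
flap [349. 208.] 3847 (np.float64(553.5), np.float64(21.6), np.float64(80.0), np.float64(105.6), np.float64(16.2)) [0.5511 0.0371 0.15  ]
flap [462. 254.] 740 (np.float64(518.7), np.float64(-75.1), np.float64(65.3), np.float64(23.1), np.float64(86.2)) [ 0.5203 -0.0763  0.15  ]
go tool cm [0.1  0.08 1.92]
0.199 [559.4  96.7 200.1] 20
0.209 [560.4  94.6 209.4] 65
0.219 [560.8  95.8 218.2] 72
0.229 [560.4  94.8 229.3] 66
0.239 [561.6  94.5 239.1] 72
0.249 [560.1  94.  248.6] 71
0.259 [559.1  96.9 261.8] 127
0.269 [558.5  95.4 267.1] 103
0.279 [558.4  98.9 278.8] 49
0.289 [559.1  97.7 288.3] 43
0.299 [561.  100.8 300.4] 71
```

View pics/w5.png

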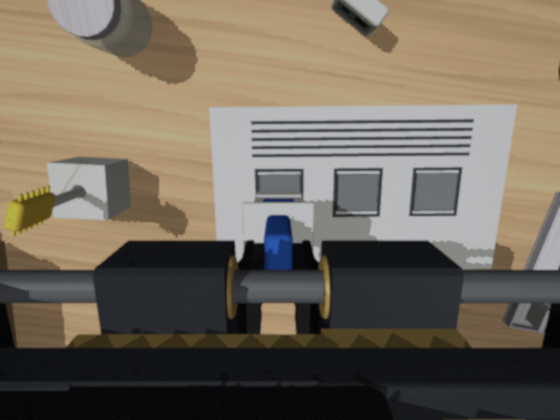

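The held cartridge's flange is at (279,220), laterally centred on the tool. The left flap is at (279,182), straight ahead of it. I'll check the flange's edges and the flap frame in tool axes.

```bash
python3 - <<'E'
from h import *
z=np.load("w5.npz"); im,D,p,R=z["im"],z["D"],z["p"],z["R"]; C=cam("wrist",dict(tcp_pos=p,ee_rot=R)); P=(cloud(C,D)-p)@R
f=(D>0)&(abs(P[...,2]-.006)<.004)&(abs(P[...,1])<.03)&(P[...,0]>0); Q=P[f]*1000
print("flange tool z",np.median(Q[:,2]),"x edge",np.percentile(Q[:,0],[90,97,99.5]),"y",np.percentile(Q[:,1],[.5,2,98,99.5]))
for n,(x,y) in dict(bay=(.5554,.1022),bay2=(.5558,.1020)).items(): print(n,((np.array([x,y,.15])-p)@R*1000).round(1))
V=im.max(-1); d=(D>0)&(abs(P[...,2]-.119)<.006)&(V<140)&(abs(P[...,1])<.035)&(P[...,0]>.005)&(P[...,0]<.035); Q=P[d]*1000
print("flap frame far x",np.percentile(Q[:,0],[90,99]),"y",np.percentile(Q[:,1],[1,5,95,99]))
E
```

```text
flange tool z 5.793427764213321 x edge [19.18005228 20.07982069 20.28506498] y [-20.89006455 -20.297864    20.09502144  20.66867932]
bay [  1.3   1.1 118.9]
bay2 [  1.7   1.4 118.9]
flap frame far x [22.89513798 23.95024426] y [-20.26986037 -18.58604808  20.85176946  22.50583112]
```

Request:
{"method": "drive_tool", "body": {"rows": [{"tx":0.18,"ty":0.12,"tz":0,"ax":0,"ay":0,"az":-0.008,"claw":0.5},{"tx":0,"ty":0,"tz":1,"ax":0,"ay":0,"az":0,"claw":0.5},{"tx":0,"ty":0,"tz":1.2,"ax":0,"ay":0,"az":0,"claw":0.5},{"tx":0,"ty":0,"tz":1.2,"ax":0,"ay":0,"az":0,"claw":0.5},{"tx":0,"ty":0,"tz":0.8,"ax":0,"ay":0,"az":0,"claw":0.5},{"tx":0,"ty":0,"tz":0,"ax":0,"ay":0,"az":0,"claw":0.5},{"tx":0,"ty":0,"tz":0,"ax":0,"ay":0,"az":0,"claw":0.5}]}}

```text
time_s: 21.5
tcp_pos: [0.5567, 0.1019, 0.2274]
ee_rot: [[0.99, 0.143, -0.001], [0.143, -0.99, -0.001], [-0.001, 0.001, -1.0]]
wrist_force: [0.9, 0.1, -0.9]
gripper_width: 0.154
gripper_force: 30.0
```

```bash
python3 -c "
from h import *
state();to(.5562,.1018,.222)"
```

```text
t 21.5 tcp [556.7 101.9 227.4] yaw 8.23 tilt 0.07 F [ 0.9  0.1 -0.9] w 1.34 g 30.0
go tool cm [-0.05 -0.    0.54]
```

Request:
{"method": "drive_tool", "body": {"rows": [{"tx":0,"ty":0,"tz":0.4,"ax":0,"ay":0,"az":0,"claw":0.5},{"tx":0,"ty":0,"tz":0.3,"ax":0,"ay":0,"az":0,"claw":0.5},{"tx":0,"ty":0,"tz":0.3,"ax":0,"ay":0,"az":0,"claw":0.5},{"tx":0,"ty":0,"tz":0.3,"ax":0,"ay":0,"az":0,"claw":0.5},{"tx":0,"ty":0,"tz":0.2,"ax":0,"ay":0,"az":0,"claw":0.5},{"tx":0,"ty":0,"tz":0,"ax":0,"ay":0,"az":0,"claw":0.5}]}}

```text
time_s: 22.0
tcp_pos: [0.5567, 0.1022, 0.2124]
ee_rot: [[0.99, 0.144, -0.001], [0.144, -0.99, -0.0], [-0.001, 0.0, -1.0]]
wrist_force: [-0.6, -0.8, -0.4]
gripper_width: 0.152
gripper_force: 30.0
```

Request:
{"method": "drive_tool", "body": {"rows": [{"tx":0,"ty":0,"tz":0.3,"ax":0,"ay":0,"az":0,"claw":0.5},{"tx":0,"ty":0,"tz":0.3,"ax":0,"ay":0,"az":0,"claw":0.5},{"tx":0,"ty":0,"tz":0.3,"ax":0,"ay":0,"az":0,"claw":0.5},{"tx":0,"ty":0,"tz":0.3,"ax":0,"ay":0,"az":0,"claw":0.5},{"tx":0,"ty":0,"tz":0,"ax":0,"ay":0,"az":0,"claw":0.5},{"tx":0,"ty":0,"tz":0,"ax":0,"ay":0,"az":0,"claw":0.5}]}}

```text
time_s: 22.5
tcp_pos: [0.5565, 0.1021, 0.2003]
ee_rot: [[0.99, 0.144, -0.001], [0.144, -0.99, -0.0], [-0.001, 0.0, -1.0]]
wrist_force: [0.1, -0.4, -0.6]
gripper_width: 0.15
gripper_force: 30.0
```

Request:
{"method": "drive_tool", "body": {"rows": [{"tx":0,"ty":0,"tz":0.3,"ax":0,"ay":0,"az":0,"claw":0.5},{"tx":0,"ty":0,"tz":0.3,"ax":0,"ay":0,"az":0,"claw":0.5},{"tx":0,"ty":0,"tz":0.3,"ax":0,"ay":0,"az":0,"claw":0.5},{"tx":0,"ty":0,"tz":0.3,"ax":0,"ay":0,"az":0,"claw":0.5},{"tx":0,"ty":0,"tz":0.2,"ax":0,"ay":0,"az":0,"claw":0.5},{"tx":0,"ty":0,"tz":0.2,"ax":0,"ay":0,"az":0,"claw":0.5},{"tx":0,"ty":0,"tz":0.2,"ax":0,"ay":0,"az":0,"claw":0.5},{"tx":0,"ty":0,"tz":0,"ax":0,"ay":0,"az":0,"claw":0.5}]}}

```text
time_s: 23.17
tcp_pos: [0.5566, 0.1023, 0.1823]
ee_rot: [[0.99, 0.144, -0.001], [0.144, -0.99, -0.0], [-0.001, 0.0, -1.0]]
wrist_force: [0.6, -0.9, -1.7]
gripper_width: 0.159
gripper_force: 30.0
```

Request:
{"method": "drive_tool", "body": {"rows": [{"tx":0,"ty":0,"tz":0.2,"ax":0,"ay":0,"az":0,"claw":0.5},{"tx":0,"ty":0,"tz":0.2,"ax":0,"ay":0,"az":0,"claw":0.5},{"tx":0,"ty":0,"tz":0.2,"ax":0,"ay":0,"az":0,"claw":0.5},{"tx":0,"ty":0,"tz":0.2,"ax":0,"ay":0,"az":0,"claw":0.5},{"tx":0,"ty":0,"tz":0.2,"ax":0,"ay":0,"az":0,"claw":0.5},{"tx":0,"ty":0,"tz":0,"ax":0,"ay":0,"az":0,"claw":0.5}]}}

```text
time_s: 23.67
tcp_pos: [0.5575, 0.1024, 0.1741]
ee_rot: [[0.99, 0.144, 0.002], [0.144, -0.99, 0.0], [0.002, -0.0, -1.0]]
wrist_force: [-1.3, -0.2, 4.7]
gripper_width: 0.157
gripper_force: 30.0
```

Request:
{"method": "drive_tool", "body": {"rows": [{"tx":0,"ty":0,"tz":0.2,"ax":0,"ay":0,"az":0,"claw":0.5},{"tx":0,"ty":0,"tz":0.2,"ax":0,"ay":0,"az":0,"claw":0.5},{"tx":0,"ty":0,"tz":0.2,"ax":0,"ay":0,"az":0,"claw":0.5},{"tx":0,"ty":0,"tz":0.2,"ax":0,"ay":0,"az":0,"claw":0.5},{"tx":0,"ty":0,"tz":0,"ax":0,"ay":0,"az":0,"claw":0.5}]}}

```text
time_s: 24.08
tcp_pos: [0.5567, 0.1023, 0.1642]
ee_rot: [[0.99, 0.144, -0.001], [0.144, -0.99, -0.0], [-0.001, 0.0, -1.0]]
wrist_force: [-0.6, 0.1, 2.3]
gripper_width: 0.152
gripper_force: 30.0
```

Request:
{"method": "drive_tool", "body": {"rows": [{"tx":0,"ty":0,"tz":0.2,"ax":0,"ay":0,"az":0,"claw":0.5},{"tx":0,"ty":0,"tz":0.2,"ax":0,"ay":0,"az":0,"claw":0.5},{"tx":0,"ty":0,"tz":0.1,"ax":0,"ay":0,"az":0,"claw":0.5},{"tx":0,"ty":0,"tz":0,"ax":0,"ay":0,"az":0,"claw":0.5},{"tx":0,"ty":0,"tz":0,"ax":0,"ay":0,"az":0,"claw":0.5}]}}

```text
time_s: 24.5
tcp_pos: [0.5568, 0.1021, 0.1599]
ee_rot: [[0.99, 0.144, -0.0], [0.144, -0.99, -0.0], [-0.0, 0.0, -1.0]]
wrist_force: [-0.8, -0.9, 4.7]
gripper_width: 0.154
gripper_force: 30.0
```

Request:
{"method": "drive_tool", "body": {"rows": [{"tx":0,"ty":0,"tz":0.15,"ax":0,"ay":0,"az":0,"claw":0.5},{"tx":0,"ty":0,"tz":0.15,"ax":0,"ay":0,"az":0,"claw":0.5},{"tx":0,"ty":0,"tz":0,"ax":0,"ay":0,"az":0,"claw":0.5},{"tx":0,"ty":0,"tz":0,"ax":0,"ay":0,"az":0,"claw":0.5}]}}

```text
time_s: 24.83
tcp_pos: [0.557, 0.102, 0.1598]
ee_rot: [[0.989, 0.145, 0.002], [0.145, -0.989, -0.001], [0.002, 0.001, -1.0]]
wrist_force: [-4.2, -1.0, 15.4]
gripper_width: 0.154
gripper_force: 30.0
```

It stopped hard at a TCP height of 0.160 m, so the flange is on the deck. I'll ease off, open and rise.

Request:
{"method": "drive_tool", "body": {"rows": [{"tx":0,"ty":0,"tz":-0.2,"ax":0,"ay":0,"az":0,"claw":0.5},{"tx":0,"ty":0,"tz":0,"ax":0,"ay":0,"az":0,"claw":0.5},{"tx":0,"ty":0,"tz":0,"ax":0,"ay":0,"az":0,"claw":3},{"tx":0,"ty":0,"tz":0,"ax":0,"ay":0,"az":0,"claw":5},{"tx":0,"ty":0,"tz":0,"ax":0,"ay":0,"az":0,"claw":5},{"tx":0,"ty":0,"tz":0,"ax":0,"ay":0,"az":0,"claw":5},{"tx":0,"ty":0,"tz":0,"ax":0,"ay":0,"az":0,"claw":5},{"tx":0,"ty":0,"tz":0,"ax":0,"ay":0,"az":0,"claw":5},{"tx":0,"ty":0,"tz":0,"ax":0,"ay":0,"az":0,"claw":5}]}}

```text
time_s: 25.58
tcp_pos: [0.5568, 0.1023, 0.1586]
ee_rot: [[0.99, 0.144, -0.0], [0.144, -0.99, -0.0], [-0.0, 0.0, -1.0]]
wrist_force: [-0.5, 0.8, -0.2]
gripper_width: 0.55
gripper_force: 0.0
```

Request:
{"method": "drive_tool", "body": {"rows": [{"tx":0,"ty":0,"tz":-1,"ax":0,"ay":0,"az":0,"claw":5},{"tx":0,"ty":0,"tz":-2,"ax":0,"ay":0,"az":0,"claw":5},{"tx":0,"ty":0,"tz":-3,"ax":0,"ay":0,"az":0,"claw":5},{"tx":0,"ty":0,"tz":-3,"ax":0,"ay":0,"az":0,"claw":5},{"tx":0,"ty":0,"tz":-3,"ax":0,"ay":0,"az":0,"claw":5},{"tx":0,"ty":0,"tz":-2,"ax":0,"ay":0,"az":0,"claw":5},{"tx":-2,"ty":0,"tz":0,"ax":0,"ay":0,"az":0,"claw":5},{"tx":-2,"ty":0,"tz":0,"ax":0,"ay":0,"az":0,"claw":5},{"tx":0,"ty":0,"tz":0,"ax":0,"ay":0,"az":0,"claw":5}]}}

```text
time_s: 26.33
tcp_pos: [0.515, 0.096, 0.3009]
ee_rot: [[0.99, 0.144, 0.002], [0.144, -0.99, 0.001], [0.002, -0.001, -1.0]]
wrist_force: [-1.6, 0.0, -0.1]
gripper_width: 0.571
gripper_force: 0.0
```

```bash
python3 - <<'E'
from h import *
state(); im,D,C,P=wrist("w6")
n=(D>0)&(np.hypot(P[...,0]-.5557,P[...,1]-.102)<.035)
f=n&(P[...,2]>.1522)&(P[...,2]<.16); print("flange z",np.median(P[f][:,2]),cv2.minAreaRect(P[f][:,:2].astype(np.float32)*1000))
d=(D>0)&(abs(P[...,2]-.15)<.0022)&(im.min(-1)>150)&~n; print("deck z",np.median(P[d][:,2]))
h=n&(P[...,2]>.18); print("handle top",np.median(P[h][:,2]),cv2.minAreaRect(P[h][:,:2].astype(np.float32)*1000))
im,D=capture("scene"); save("end",im)
E
```

```text
t 26.33 tcp [515.   96.  300.9] yaw 8.28 tilt 0.12 F [-1.6  0.  -0.1] w 4.97 g 0.0
flange z 0.1542115845676398 ((555.82666015625, 102.9912109375), (57.221683502197266, 54.679141998291016), 11.850937843322754)
deck z 0.15025780164411992
handle top 0.43604584407410985 ((552.2384643554688, 101.47955322265625), (37.751670837402344, 69.22473907470703), 2.4021544456481934)
```

View pics/end.png

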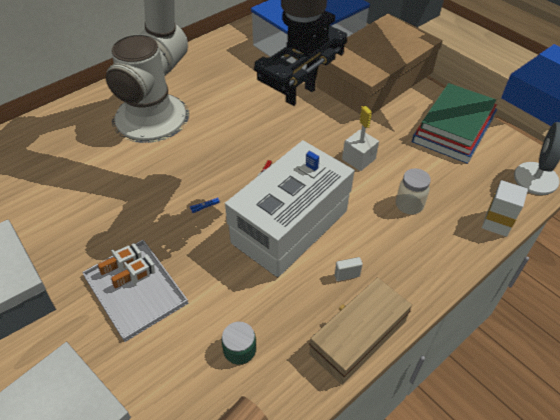

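The flange top is 4 mm above the deck at (312,165), so the cartridge is home. The brush is back in its stand at (363,135), everything else is where it was, and the gripper is clear. I'm handing the job in.

```bash
python3 -c "
from station import finish_job
print(finish_job())"
```

```text
the job is handed in; nothing more can be done
None
```

The left bay felt clear to its floor, the new cartridge is pressed fully home in it, the brush is back in its stand, and the job is handed in at about 26 s; the judge's verdict was not shown.

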